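Check a violin bridge's feet by torchlight

TASK

Draw the square pocket torch straight up out of the wooden tool stand and turn it so that it slants at about 45 degrees, its lens pointing down at the foot of the bridge on the violin, from about 10 cm away. Hold it steady on the bridge for two seconds and finish still holding it there, raised in the gripper and touching nothing else. Do not touch the violin, and leave the other tools in the stand and the things on the bench where they are.

Things in the scene. Friction and masses are not known exactly. Their poses are not given: they have to be found in the camera images.
- torch: torch, 157 mm long, 0.1 kg, balancing 109 mm from the lens, lens down in one socket of the stand, the only square tool, top 169 mm up. Black body 24 x 24 mm, from 60 to 157 mm above the origin; below, a round nose 20 mm across, 58 mm of it in the socket. Origin: centre of the lens, at the nose's end. z runs from lens to tail (up at the start), light goes along -z; x and y are square to the flats.
- stand: dark wooden block 75 x 215 x 70 mm (x, y, z), fixed, with three sockets in a row along its y axis, at y = -70, 0 and 70 mm; round, 23 mm wide, 58 mm deep, plumb. Origin: centre of its underside, on the bench. Which tool is in which socket varies.
- violin: violin body without neck, on its back, fixed: 355 mm long along x (broad end to -x), at most 208 mm wide, top 42 mm above the bench at the edge and 52 mm in the middle. Origin: centre of its underside. A pale wooden bridge, 41 mm wide (along y), 5 mm thick, 33 mm high, stands on it at x = -10 mm, its top 85 mm above the bench.
- bridge_foot (a point): the point to aim at: on the violin's centre line, between the two legs of the bridge, 10 mm above the violin's top and 62 mm above the bench. Its axes are the violin's.
- awl: awl with a round bulbous wooden handle, standing in another socket; its top is 128 mm above the bench, 28 mm across. Origin: lower end, in the socket.
- reamer: peg reamer with a wooden T handle (46 mm cross bar along its y axis), standing in the third socket; its top is 121 mm above the bench. Origin: lower end, in the socket.
- varnish_jar: small amber glass jar, 48 mm across, 62 mm high, on the bench. Origin: centre of its underside.
- cup: brown earthenware cup, 76 mm across, 75 mm high. Origin: centre of its underside.
- glue_bottle: white plastic bottle, 56 mm across, 125 mm high. Origin: centre of its underside.
- rosin: wooden block 50 x 35 x 22 mm. Origin: centre of its underside.
- jar_lid: white jar lid, 70 mm across, 11 mm high. Origin: centre of its underside.
There are look-alikes about, which are no part of the job. Leave any black or yellow look-alike of the glue_bottle alone.

How it is judged:
By the outcome, as a careful person would: the job done as asked, in the order asked, and still so for the second after the job is handed in, while the arm keeps its last pose, push and grip.
It also fails if it takes over 42 s, if anything falls off the work surface, if the arm or the gripper's body presses on something with over 40 N, if the wrist force passes 120 N, or if a joint passes its speed limit or range.

ROBOT

A 6-joint arm with a two-finger parallel gripper is mounted at the origin on the work surface. World frame = base frame: x ahead of the robot, y to its left, z up, the work surface at z = 0. Lengths are in m, angles in rad, forces in N, time in s.
With the tool pointing down it reaches from about 0.35 to 0.975 m from the base axis. Payload 4.9 kg.
Tool frame: the origin (TCP) lies at the very end of the fingers, on their centre line; the grasp point (between the pads) lies 19 mm behind it (pinch_z is the distance from the TCP to the grasp point, in m); z points along the fingers, y is the line along which they close (so a half turn about z gives the same grasp; the last joint's range is limited). The gripper opens to 85 mm and grips with 20 to 120 N. Pads are 22 mm wide; open, the fingers measure 114 mm over their backs; the gripper's body (76 mm by 85 mm) begins 54 mm behind the grasp point. The pads swing forward as they close: fully open they stand 13 mm farther back than shut.
Start: joints at [-0.119, 0.053, 1.613, -0, 1.476, -0.119], TCP at [0.625, 0, 0.231] pointing down, gripper open.
Joint ranges: [-3.01, 3.01], [-1.01, 2.22], [0.06, 2.58], [-1.02, 4.17], [0.09, 2.62], [-3.14, 3.14]. Speed limits (rad/s): [2.57, 2.57, 3.14, 3.14, 3.14, 3.14].

INTERFACE

Orientations are given as a unit quaternion [w, x, y, z].
In Python, from plant import * gives the robot as it stands. The module is installed in compiled form; this text tells all that it offers.
- The arm moves only by the tool play_rows, never from a script. Its arguments are lists of equal length, an entry for each row: "linear": the shift along the world's x, y, z in m, a list of three; "turn": the turn about the world's z in degrees. A call has 1 to 8 rows; each row shifts and turns the commanded pose from where the row before left it; what a row does not reach is not made up. A row lasts 1/8 s, in which the tool goes at most 62.5 mm and 10.7 degrees, less where a joint would pass 70% of its speed; a pose out of reach is approached as far as the arm can. A call is refused whole if a number of a shift passes 0.0625 or a number of a turn 10.7, either way. A call with a gripper value outside its range is refused whole. "hand" is the finger opening in m, from 0 to 0.0854, set as the call begins (left out, the last holds). The fingers move at their own pace and stop on an object; the grip force is fixed at half the most. Time passes only in rows, so rows that do not move let the fingers close. It gives the time, the measured TCP pose, the force, the opening and the grip force at its end, in the units of the state.
- state(): the state, without advancing time (a new reading comes with each control period).
- grab_frame(name): name is "scene" or "side" or "wrist"; returns the picture (420x560x3 uint8, red, green, blue); there is no depth.
- camera_info(name): a dict with "camera_matrix" (3x3 intrinsics, pixels), "origin" and "attitude" of the camera in the world; the wrist camera has in their place "mount" (4x4, takes a point from camera to tool coordinates, whose origin is the TCP and whose axes are the flange's). Camera axes: x right, y down, z forward; pixel columns grow to the right and rows downward; lengths in m; the calibration is good to about 2 mm. A picture is of the moment at which its call begins: read the wrist's pose just before it. camera_info takes no time and is no camera call.
- job_done(): hands the job in; it is judged then, once.
Trained networks look in the newest picture that a camera, given by its name, has taken for a name from the list of things; names that differ only in an ending like _2 or _b are one class to them, and where a whole thing is asked for, a point or a joint stands for the part that bears it (a point fixed in the world has none). Each returns a list of dicts, best first, with "p" (0 to 1); they miss things now and then, are a little off and sometimes report something else, mostly with a low value. They report only what shows in the picture. A call takes as long as a camera call. They do not tell look-alikes from the thing itself.
- trace(camera, thing): "region" (420x560 bool, what is visible of it) and "location" ([column, row] in pixels, amid what is visible of it).
The state is a dict: "time": time; "joint_pos": joint angles; "joint_vel": joint speeds; "joint_efforts": joint torques, N m; "tool_pos": TCP position; "tool_rot": TCP orientation; "contact_force": force on the tool from outside, world axes, zero at the start; "ft_torque": the same for the moment, N m; "gripper_width": opening from 0.0 (shut) to 1.0 (fully open); "grasp_force": force on a finger pad.
Only numpy, scipy, OpenCV 4.12 (cv2) and the standard library are available. Lean on these libraries where they do the work, as an engineer would, in place of code of your own. Each camera call takes 0.05 s, during which the arm holds its last target. There are 200 camera calls.

## Working session

There is one attempt and no reset: what is moved stays moved. The work goes in short steps, Python scripts to look and compute and a tool call to move; the robot and the scene stay as the last step left them, time stands still between calls to the robot, and variables do not carry over. Pictures are saved under pics/ and viewed, at most 13 in all, crops included, and the job is handed in when it is done.

Besides the shell and the picture viewer there is one more tool, called after ">>>" in YAML: its name, and indented under it one key for each argument. play_rows: Moves the arm, as the interface text tells. Its arguments: {"type":"object","properties":{"linear":{"type":"array","items":{"type":"array","items":{"type":"number"}}},"turn":{"type":"array","items":{"type":"number"}},"hand":{"type":"number"}},"required":["linear","turn"]}

```bash
mkdir -p pics
cat > h.py <<'E'
from plant import *
import numpy as np, cv2
from scipy.spatial.transform import Rotation as R
def rot(q):
    q=np.asarray(q,float)
    return q if q.shape==(3,3) else R.from_quat(q[[1,2,3,0]]).as_matrix()
def cam(n):
    i=camera_info(n); K=np.array(i["camera_matrix"])
    if "mount" in i:
        s=state(); T=np.eye(4); T[:3,:3]=rot(s["tool_rot"]); T[:3,3]=s["tool_pos"]
        M=T@np.array(i["mount"]); return K,M[:3,:3],M[:3,3]
    return K,rot(i["attitude"]),np.array(i["origin"])
def ray(c,px):
    K,A,o=c; d=A@np.linalg.solve(K,[px[0],px[1],1]); return o,d/np.linalg.norm(d)
def atz(c,px,z):
    o,d=ray(c,px); return o+d*(z-o[2])/d[2]
def tri(rs):
    M=np.zeros((3,3));b=np.zeros(3)
    for o,d in rs:
        P=np.eye(3)-np.outer(d,d); M+=P; b+=P@o
    p=np.linalg.solve(M,b); return p,[np.linalg.norm((np.eye(3)-np.outer(d,d))@(p-o)) for o,d in rs]
def proj(c,p):
    K,A,o=c; q=K@(A.T@(np.asarray(p)-o)); return q[:2]/q[2]
def shot(n,f): 
    im=grab_frame(n); cv2.imwrite("pics/"+f,im[:,:,::-1]); return im
E
python3 - <<'E'
from h import *
for n in("scene","side","wrist"):
    i=camera_info(n); print(n,{k:np.round(v,3).tolist() for k,v in i.items()})
    shot(n,n+"0.png")
for n in("scene","side"):
    c=cam(n)
    for t in("torch","stand","violin","bridge_foot","awl","reamer"):
        for r in trace(n,t)[:2]:
            m=np.argwhere(r["region"]); print(n,t,round(r["p"],2),np.round(r["location"]),m.min(0)[::-1],m.max(0)[::-1],len(m))
            np.save(f"{n}_{t}.npy",r["region"]) if r is not None else 0
print(state()["time"])
E
```

```text
scene {'camera_matrix': [[409.536, 0.0, 279.613], [0.0, 409.536, 206.972], [0.0, 0.0, 1.0]], 'origin': [1.049, 0.101, 0.895], 'attitude': [-0.157, 0.502, 0.814, -0.246]}
side {'camera_matrix': [[536.586, 0.0, 283.002], [0.0, 536.586, 219.391], [0.0, 0.0, 1.0]], 'origin': [0.146, -0.889, 0.786], 'attitude': [-0.415, 0.878, -0.221, 0.093]}
wrist {'camera_matrix': [[378.827, 0.0, 282.13], [0.0, 378.827, 203.322], [0.0, 0.0, 1.0]], 'mount': [[-0.0, -0.948, -0.318, 0.082], [1.0, -0.0, -0.001, -0.001], [0.0, -0.318, 0.948, -0.143], [0.0, 0.0, 0.0, 1.0]]}
scene torch 0.65 [209. 161.] [203 147] [219 179] 402
scene stand 0.66 [240. 189.] [195 164] [284 216] 2824
scene violin 0.75 [413. 305.] [365 228] [462 388] 11719
scene violin 0.44 [266. 182.] [257 171] [275 190] 194
scene bridge_foot 0.81 [412. 304.] [364 227] [464 388] 12072
scene awl 0.49 [237. 171.] [234 165] [244 185] 173
scene awl 0.18 [238. 188.] [195 165] [284 215] 2818
scene reamer 0.7 [266. 181.] [258 171] [275 190] 205
side torch 0.62 [340. 265.] [331 239] [351 290] 838
side stand 0.77 [317. 283.] [263 234] [368 331] 4934
side violin 0.89 [245. 156.] [188 117] [302 196] 5961
side bridge_foot 0.64 [247. 155.] [188 117] [302 195] 5908
side awl 0.64 [314. 253.] [307 241] [320 269] 317
side reamer 0.76 [289. 236.] [281 223] [297 249] 293
0.75
```

View pics/scene0.png

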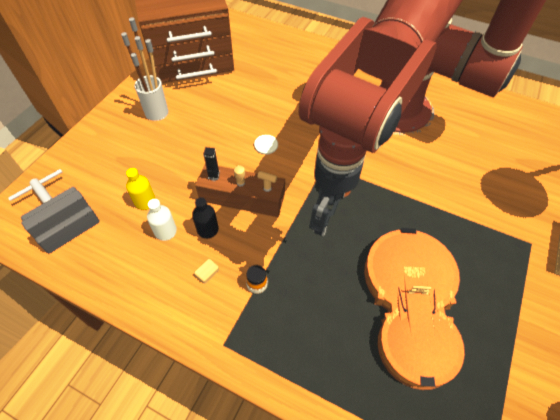

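View pics/side0.png

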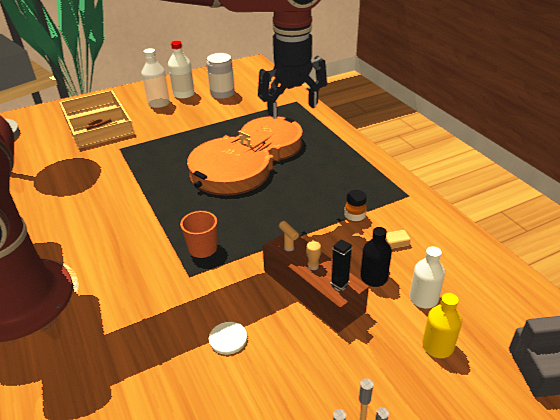

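Run:
```python
from h import *
S=cam("scene");D=cam("side")
a=cv2.imread("pics/scene0.png");b=cv2.imread("pics/side0.png")
def crop(i,x,y,w,h): return cv2.resize(i[y:y+h,x:x+w],(400,300),interpolation=cv2.INTER_CUBIC)
cv2.imwrite("pics/c1.png",np.vstack([np.hstack([crop(a,190,140,100,75),crop(b,260,225,120,90)]),np.hstack([crop(a,360,245,100,75),crop(b,200,110,80,60)])]))
for t in("torch","stand","violin","awl","reamer"):
    ps=[]
    for n in("scene","side"):
        m=np.argwhere(np.load(f"{n}_{t}.npy")); ps.append(m.mean(0)[::-1])
    print(t,tri([ray(S,ps[0]),ray(D,ps[1])]))
# violin outline at z~.042 in both views
for n,c in(("scene",S),("side",D)):
    r=trace(n,"violin")[0]["region"]
    for z in(.042,):
        m=np.argwhere(r)[:,::-1]; P=np.array([atz(c,p,z)[:2] for p in m])
        # area-weight: use rect on hull
        rc=cv2.minAreaRect((P*1000).astype(np.float32)); print(n,rc)
    r=trace(n,"stand")[0]["region"]; m=np.argwhere(r)[:,::-1]
```

```text
torch (array([ 0.53828967, -0.33274409,  0.12063076]), [np.float64(0.0004290349984333386), np.float64(0.00042903499843327303)])
stand (array([ 0.52373875, -0.26611662,  0.02199461]), [np.float64(0.002249263944598656), np.float64(0.0022492639445987235)])
violin (array([ 0.52048821, -0.12613073,  0.21168748]), [np.float64(0.0656379708166005), np.float64(0.06563797081660061)])
awl (array([ 0.54260104, -0.24330333,  0.06651335]), [np.float64(0.007305345763751765), np.float64(0.007305345763751813)])
reamer (array([ 0.50624515, -0.19624232,  0.09852272]), [np.float64(7.052541947839778e-05), np.float64(7.052541947851489e-05)])
scene ((613.327880859375, 230.6077880859375), (359.66351318359375, 212.387451171875), 29.297832489013672)
side ((600.7808837890625, 209.4537811279297), (398.0797119140625, 239.89224243164062), 29.79922866821289)
```

View pics/c1.png

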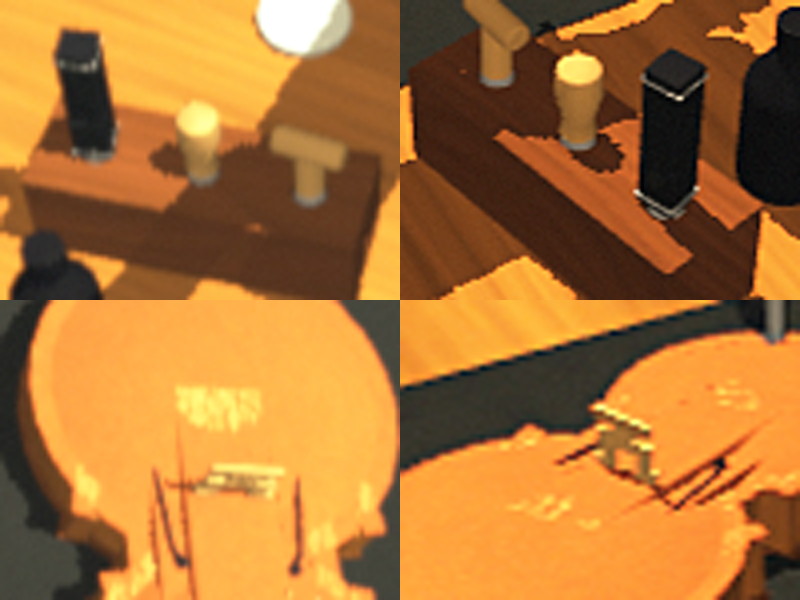

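Run:
```python
from h import *
S=cam("scene");D=cam("side")
sc=lambda x,y:(190+x/4,140+y/4); sd=lambda x,y:(260+x*.3,225+y*.3)
print("top",tri([ray(S,sc(80,49)),ray(D,sd(275,73))]))
q=np.array([atz(D,sd(*p),.169)[:2] for p in((243,76),(272,50),(305,68),(280,98))]);print(q,q.mean(0))
for i in range(4): v=q[(i+1)%4]-q[i];print("edge",np.hypot(*v),np.degrees(np.arctan2(v[1],v[0])))
e=[(413.75,286.75),(430.75,287.5)];f=[(239,131),(251,137)]
for a,b in((0,0),(1,1),(0,1),(1,0)): print("bridge",a,b,tri([ray(S,e[a]),ray(D,f[b])]))
for z in(.085,):
  P=[atz(S,x,z)[:2] for x in e];Q=[atz(D,x,z)[:2] for x in f];print(P,Q,np.mean(P,0),np.mean(Q,0))
# stand: side top edge corners (crop px), z=.07 
for p in ((24,183),(378,180),(380,155)):print("st",atz(S,sc(*p),.07))
for p in ((12,70),(352,210-0),(290,275)):print("st side",atz(D,sd(*p),.07))
for t,h in(("awl",.1),("reamer",.115)):print(t,atz(S,np.argwhere(np.load(f"scene_{t}.npy")).mean(0)[::-1],h),atz(D,np.argwhere(np.load(f"side_{t}.npy")).mean(0)[::-1],h))
```

```text
top (array([ 0.53955587, -0.32947029,  0.16080104]), [np.float64(0.00036543317712973316), np.float64(0.0003654331771297976)])
[[ 0.51928523 -0.33111949]
 [ 0.54271907 -0.32158034]
 [ 0.54996607 -0.34130294]
 [ 0.526866   -0.35384082]] [ 0.53470909 -0.3369609 ]
edge 0.025300986106668987 22.149645327148068
edge 0.021011908753580645 -69.82432144456257
edge 0.02628329119635917 -151.50850477884418
edge 0.023952594693857753 108.45081276825358
bridge 0 0 (array([0.59890452, 0.21798722, 0.08492188]), [np.float64(0.014632539781340635), np.float64(0.014632539781340458)])
bridge 1 1 (array([0.60791577, 0.23221036, 0.07473086]), [np.float64(0.016758844437776258), np.float64(0.016758844437776255)])
bridge 0 1 (array([0.61092286, 0.20844289, 0.07777778]), [np.float64(0.002288501658257232), np.float64(0.002288501658257302)])
bridge 1 0 (array([0.59556272, 0.24255477, 0.08095985]), [np.float64(0.00038662228385375375), np.float64(0.00038662228385393335)])
[array([0.61270223, 0.20894399]), array([0.59817553, 0.24160539])] [array([0.59284308, 0.23658437]), array([0.60706676, 0.19439119])] [0.60543888 0.22527469] [0.59995492 0.21548778]
st [ 0.58687158 -0.35481238  0.07      ]
st [ 0.48444955 -0.15773328  0.07      ]
st [ 0.46601886 -0.16533942  0.07      ]
st side [ 0.4625092  -0.17091464  0.07      ]
st side [ 0.57426795 -0.36113188  0.07      ]
st side [ 0.51984212 -0.38371947  0.07      ]
awl [ 0.56904211 -0.23336384  0.1       ] [ 0.5196372 -0.2677192  0.1      ]
reamer [ 0.51753897 -0.19012275  0.115     ] [ 0.49757038 -0.21276962  0.115     ]
```

>>> play_rows:
  linear:
    - [-0.005,-0.05,0.02]
    - [-0.01,-0.05,0.02]
    - [-0.015,-0.05,0.02]
    - [-0.015,-0.05,0.01]
    - [-0.015,-0.05,0]
    - [-0.015,-0.05,0]
    - [0,0,0]
    - [0,0,0]
  turn: [0,0,0,0,0,0,0,0]
  hand: 0.085

```text
time: 1.95
tool_pos: [0.55, -0.2998, 0.3012]
tool_rot: [-0.0, 0.707, 0.707, 0.0]
contact_force: [-0.0, -0.0, 0.4]
gripper_width: 0.996
grasp_force: 0.0
```

Run:
```python
from h import *
s=state();print(s["time"],s["tool_pos"],np.round(rot(s["tool_rot"]),3).tolist(),np.round(s["joint_pos"],3))
shot("wrist","w1.png");W=cam("wrist")
for t in("torch","stand","awl"):
    for r in trace("wrist",t)[:2]:
        m=np.argwhere(r["region"]);print(t,r["p"],r["location"],m.min(0)[::-1],m.max(0)[::-1])
for p in([.538,-.332,.169],[.538,-.332,.012]):print(proj(W,p))
```

```text
1.95 [ 0.54999839 -0.29977677  0.30118286] [[0.0, 1.0, -0.0], [1.0, -0.0, 0.001], [0.001, -0.0, -1.0]] [-0.618  0.024  1.527  0.     1.591 -0.618]
torch 0.75 [269.5, 214.9] [251 181] [287 245]
stand 0.73 [252.9, 108.9] [185   0] [313 232]
[267.7135073 230.4040419]
[272.58345994 178.97996135]
```

View pics/w1.png

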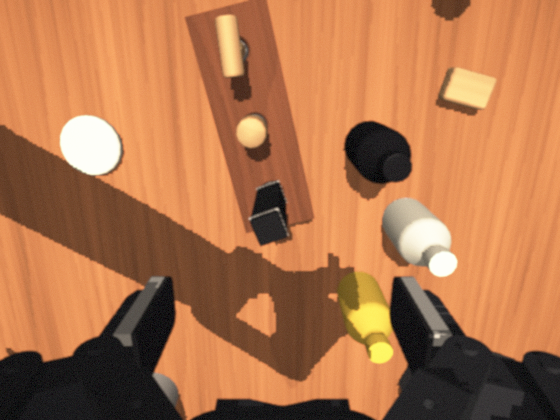

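Run:
```python
from h import *
W=cam("wrist");S=cam("scene")
im=cv2.imread("pics/w1.png");cv2.imwrite("pics/c2.png",cv2.resize(im[165:265,220:320],(600,600),interpolation=cv2.INTER_CUBIC))
q=np.array([atz(W,p,.169)[:2] for p in((248,216),(281,207),(292,235),(260,245))]);print(q,q.mean(0))
for i in range(4): v=q[(i+1)%4]-q[i];print("edge",np.hypot(*v),np.degrees(np.arctan2(v[1],v[0])))
print("st",[atz(W,p,.07)[:2].round(3) for p in((187,18),(246,230),(311,219),(267,0))])
print("awl",atz(W,(251,131),.128),"yellow",atz(W,(379,351),.12),atz(W,(355,285),.05),"scene",atz(S,(134,174),.12))
print("tri top",tri([ray(W,(270,226)),ray(S,(210,152.2))]))
```

```text
[[ 0.52314616 -0.31962896]
 [ 0.54869842 -0.31221037]
 [ 0.5573787  -0.33553961]
 [ 0.53202093 -0.34421128]] [ 0.54031105 -0.32789756]
edge 0.026607392169815038 16.189597879551393
edge 0.024891779344967533 -69.59091056504607
edge 0.026799516012980334 -161.12069651172015
edge 0.0261352682525153 109.8507265890736
st [array([ 0.464, -0.168]), array([ 0.511, -0.373]), array([ 0.58, -0.36]), array([ 0.536, -0.153])]
awl [ 0.52372926 -0.25994554  0.128     ] yellow [ 0.65035648 -0.48716092  0.12      ] [ 0.63591568 -0.45089133  0.05      ] scene [ 0.65225437 -0.47890231  0.12      ]
tri top (array([ 0.53963201, -0.32996005,  0.16153349]), [np.float64(0.0009477710846803768), np.float64(0.0009477710846803447)])
```

View pics/c2.png

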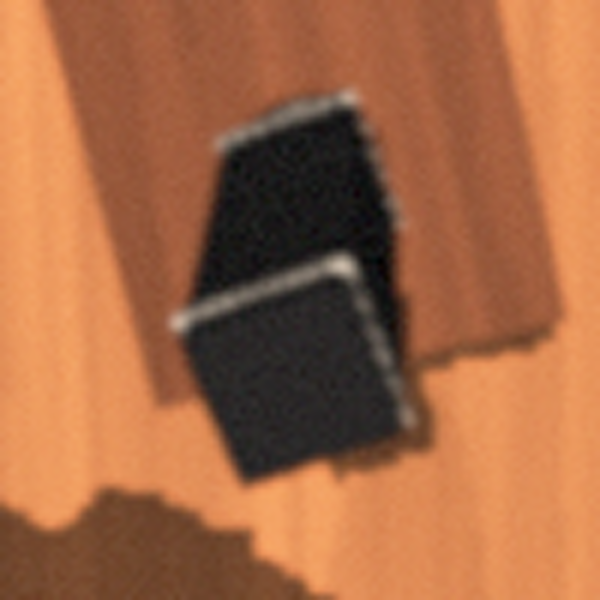

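>>> play_rows:
  linear:
    - [-0.005,-0.015,-0.02]
    - [-0.005,-0.014,-0.03]
    - [0,0,-0.03]
    - [0,0,-0.03]
    - [0,0,-0.03]
    - [0,0,-0.025]
    - [0,0,-0.026]
    - [0,0,0]
  turn: [9.5,10,0,0,0,0,0,0]
  hand: 0.06

```text
time: 3.15
tool_pos: [0.5388, -0.327, 0.1075]
tool_rot: [-0.003, 0.577, 0.817, 0.0]
contact_force: [-0.7, -0.6, -0.7]
gripper_width: 0.703
grasp_force: 0.0
```

>>> play_rows:
  linear:
    - [0,0,0]
    - [0,0,0]
    - [0,0,0]
    - [0,0,0]
    - [0,0,0]
    - [0,0,0]
  turn: [0,0,0,0,0,0]
  hand: 0.0

```text
time: 3.9
tool_pos: [0.5407, -0.3297, 0.1123]
tool_rot: [0.001, 0.577, 0.817, -0.0]
contact_force: [-1.3, 0.6, 6.8]
gripper_width: 0.273
grasp_force: 58.6
```

>>> play_rows:
  linear:
    - [0,0,0.006]
    - [0,0,0.012]
    - [0,0,0.012]
    - [0,0,0.012]
    - [0,0,0.012]
    - [0,0,0.012]
    - [0,0,0.006]
    - [0,0,0]
  turn: [0,0,0,0,0,0,0,0]

```text
time: 4.9
tool_pos: [0.5402, -0.3292, 0.183]
tool_rot: [0.001, 0.577, 0.817, -0.0]
contact_force: [0.4, -0.1, -0.7]
gripper_width: 0.277
grasp_force: 58.4
```

Run:
```python
from h import *
s=state();print(s["time"],s["tool_pos"],s["contact_force"])
a=shot("side","s2.png");b=shot("wrist","w2.png")
cv2.imwrite("pics/c3.png",np.hstack([cv2.resize(a[150:330,220:400],(390,390)),cv2.resize(b,(400,300)).copy() if 0 else cv2.resize(b[:,70:490],(390,390))])[:,:,::-1])
```

```text
4.9 [ 0.54021646 -0.32919328  0.18301741] [ 0.35883763 -0.07282465 -0.65958406]
```

View pics/c3.png

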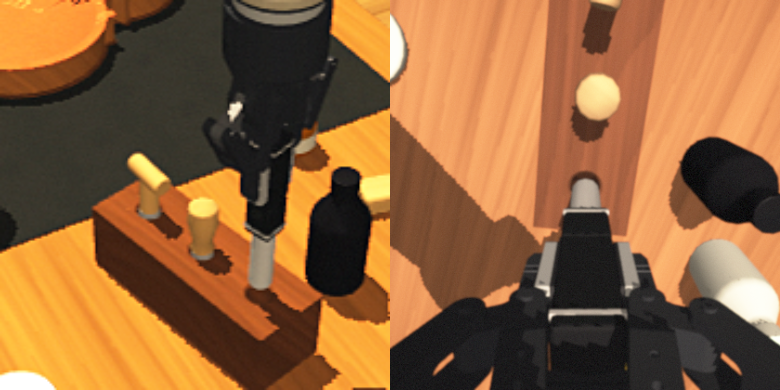

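>>> play_rows:
  linear:
    - [0,0,-0.008]
    - [0,0,-0.008]
    - [0,0,-0.007]
    - [0,0,0]
    - [0.0034,-0.0097,0]
    - [0.0034,-0.0097,0]
    - [0.0031,-0.0089,-0.0015]
    - [0.0031,-0.0089,-0.0018]
  turn: [0,0,0,0,0,0,0,0]

```text
time: 6.0
tool_pos: [0.5524, -0.3657, 0.1558]
tool_rot: [-0.002, 0.577, 0.817, 0.001]
contact_force: [-3.8, 4.2, 0.7]
gripper_width: 0.273
grasp_force: 58.6
```

Run:
```python
from h import *
s=state();print(s["time"],s["tool_pos"],s["contact_force"],s["ft_torque"],s["gripper_width"])
a=shot("side","s3.png");b=shot("wrist","w3.png")
cv2.imwrite("pics/c4.png",np.hstack([cv2.resize(a[150:330,220:400],(390,390)),cv2.resize(b[:,70:490],(390,390))])[:,:,::-1])
```

```text
6.0 [ 0.55237205 -0.36570477  0.15583024] [-3.75393865  4.19046989  0.71546823] [1.11955529 0.81664466 0.00971269] 0.2733553476886818
```

View pics/c4.png

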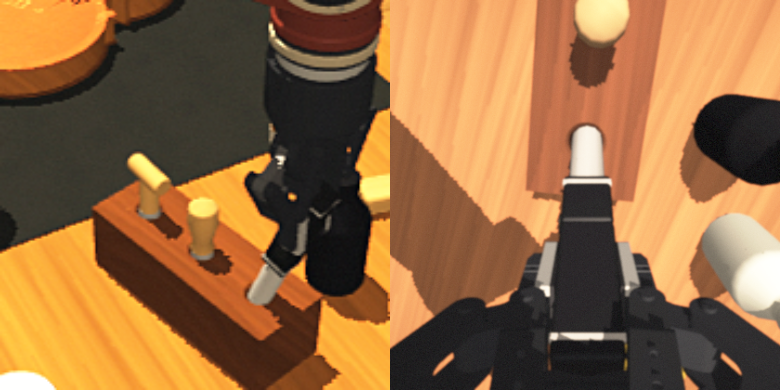

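>>> play_rows:
  linear:
    - [0.003,-0.0085,-0.003]
    - [0.003,-0.0085,-0.0034]
    - [0.0028,-0.0078,-0.0045]
    - [0.0028,-0.0078,-0.005]
    - [0.0025,-0.0072,-0.0058]
    - [0,0,0]
    - [0.004,-0.011,0.012]
    - [0,0,0.015]
  turn: [0,0,0,0,0,0,0,0]

```text
time: 7.1
tool_pos: [0.5719, -0.4184, 0.1622]
tool_rot: [0.002, 0.577, 0.816, -0.0]
contact_force: [0.6, 0.3, -0.9]
gripper_width: 0.273
grasp_force: 58.7
```

Run:
```python
from h import *
s=state();print(s["time"],s["tool_pos"],s["contact_force"],s["ft_torque"],s["gripper_width"])
a=shot("side","s4.png");b=shot("wrist","w4.png")
r=trace("wrist","torch")[:1]
for x in r:
  m=np.argwhere(x["region"]);print(x["p"],x["location"],m.min(0)[::-1],m.max(0)[::-1])
cv2.imwrite("pics/c5.png",np.hstack([cv2.resize(a[150:330,220:400],(390,390)),cv2.resize(b[:,70:490],(390,390))])[:,:,::-1])
```

```text
7.1 [ 0.57189784 -0.4183928   0.16219893] [ 0.62453647  0.32671244 -0.93391286] [-0.0105843  -0.01070572 -0.00375227] 0.2725958580806162
0.72 [274.4, 49.6] [211   0] [348 125]
```

View pics/c5.png

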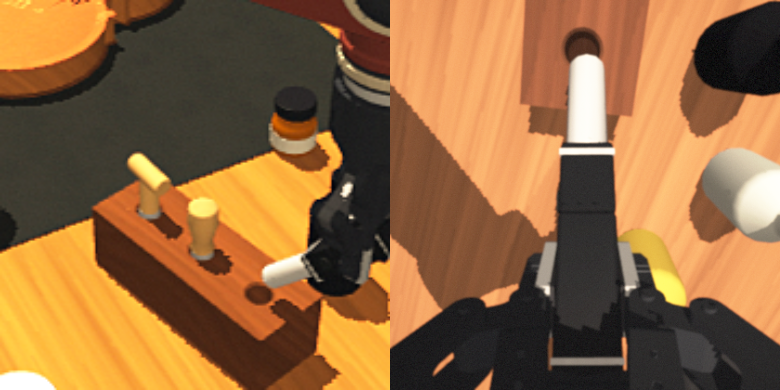

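Run:
```python
from h import *
from scipy.optimize import fsolve
W=cam("wrist");D=cam("side");s=state();T=rot(s["tool_rot"]);t=np.array(s["tool_pos"])
im=cv2.imread("pics/w4.png");print("col280 gray rows",[(r,int(im[r,280].mean())) for r in list(range(50,70,2))+list(range(148,172,2))])
g=np.array([0,0,-.019])
def pts(th,L):
    a=np.array([np.sin(th),0,np.cos(th)]);m=np.array([np.cos(th),0,-np.sin(th)])
    return [proj(W,T@(g+(L-.06)*a+.012*m)+t),proj(W,T@(g+L*a+.01*m)+t)],proj(D,T@(g+L*a)+t)
f=lambda v:[pts(*v)[0][0][1]-161.5,pts(*v)[0][1][1]-59]
v=fsolve(f,[.78,.119]);print(np.degrees(v[0]),v[1],pts(*v))
for th in(35,40,45,50):print(th,[p.round(1) for p in pts(np.radians(th),.119)[0]],pts(np.radians(th),.119)[1])
```

```text
col280 gray rows [(50, 58), (52, 62), (54, 61), (56, 60), (58, 167), (60, 249), (62, 250), (64, 250), (66, 250), (68, 250), (148, 252), (150, 252), (152, 251), (154, 111), (156, 43), (158, 103), (160, 249), (162, 252), (164, 250), (166, 156), (168, 48), (170, 42)]
45.62919119738514 0.11628579884888424 ([array([284.15699943, 161.5       ]), array([283.87094051,  59.        ])], array([346.48726118, 274.07110251]))
35 [array([284. , 167.3]), array([283.7,  87.3])] [352.7078776  284.42496928]
40 [array([284.1, 161.6]), array([283.8,  72.1])] [349.18941151 279.731046  ]
45 [array([284.1, 156.6]), array([283.9,  56.9])] [345.95283506 274.92110999]
50 [array([284.2, 152.2]), array([283.9,  41.5])] [343.01547339 270.02029808]
```

>>> play_rows:
  linear:
    - [0,0,0.05]
    - [0,0.01,0.05]
    - [0.01,0.045,0.04]
    - [0.012,0.05,0]
    - [0.012,0.05,0]
    - [0.012,0.05,0]
    - [0.012,0.05,0]
    - [0.012,0.05,0]
  turn: [0,8,8,8,8,8,8,8]

```text
time: 8.25
tool_pos: [0.6414, -0.1103, 0.3013]
tool_rot: [0.001, 0.124, 0.992, -0.0]
contact_force: [0.2, -0.1, -0.8]
gripper_width: 0.27
grasp_force: 58.8
```

>>> play_rows:
  linear:
    - [0.012,0.05,0]
    - [0.012,0.05,0]
    - [0.012,0.05,0]
    - [0.012,0.05,0]
    - [0.012,0.05,0]
    - [0.012,0.05,0]
    - [0.01,0.04,0]
    - [0,0,0]
  turn: [8,8,8,8,8,0,0,0]

```text
time: 9.25
tool_pos: [0.7229, 0.2312, 0.3003]
tool_rot: [-0.0, -0.223, 0.975, 0.0]
contact_force: [-0.7, -0.5, -1.6]
gripper_width: 0.273
grasp_force: 58.9
```

Run:
```python
from h import *
s=state();T=rot(s["tool_rot"]);print(s["time"],s["tool_pos"],"yaw",np.degrees(np.arctan2(T[1,1],T[0,1])),s["contact_force"],s["joint_pos"])
b=shot("wrist","w5.png")
for r in trace("wrist","violin")[:2]:
    m=np.argwhere(r["region"]);print(r["p"],r["location"],m.min(0)[::-1],m.max(0)[::-1])
```

```text
9.25 [0.72288531 0.23122043 0.3003224 ] yaw 115.72785591831982 [-0.68356138 -0.48185082 -1.61903429] [ 2.11487259e-01  3.36958626e-01  1.17651174e+00  4.47453070e-04
  1.62826936e+00 -1.80831920e+00]
0.64 [340.7, 74.1] [228   0] [439 223]
```

View pics/w5.png

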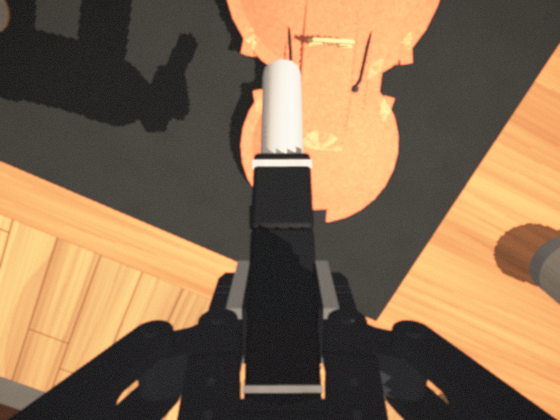

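Run:
```python
from h import *
W=cam("wrist");S=cam("scene");D=cam("side")
for p in((307,40),(354,43),(330.5,41.5)):print("br",atz(W,p,.085))
im=cv2.imread("pics/w5.png").astype(int);vi=(im[:,:,2]>150)&(im[:,:,2]-im[:,:,0]>80)
mids=[]
for r in range(110,180,5):
    c=np.where(vi[r,200:430])[0]+200; a,b=atz(W,(c.min(),r),.042),atz(W,(c.max(),r),.042);mids.append((a+b)/2)
    if r%20==10:print(r,c.min(),c.max(),np.linalg.norm(a-b).round(3),mids[-1].round(3))
c=atz(W,(318,213),.03);print("tip",c)
for n in((307,40),(354,43)):
    pass
print("tri",tri([ray(W,(330.5,41.5)),ray(S,(422.2,287.1)),ray(D,(245,134))]),tri([ray(W,(330.5,41.5)),ray(D,(245,134))]))
cv2.imwrite("pics/c6.png",cv2.resize(cv2.imread("pics/w5.png")[0:120,240:400],(800,600),interpolation=cv2.INTER_CUBIC))
```

```text
br [0.6117461 0.1994461 0.085    ]
br [0.59620415 0.23760583 0.085     ]
br [0.60398402 0.21850413 0.085     ]
110 248 392 0.149 [0.661 0.242 0.042]
130 242 397 0.163 [0.679 0.251 0.042]
150 240 398 0.169 [0.699 0.26  0.042]
170 244 393 0.162 [0.718 0.27  0.042]
tip [0.76599777 0.29519599 0.03      ]
tri (array([0.6032234 , 0.22229557, 0.08073802]), [np.float64(0.003484981038822883), np.float64(0.003488597253397107), np.float64(0.0003746185566928128)]) (array([0.60270605, 0.21918357, 0.08209584]), [np.float64(0.0010229836361178666), np.float64(0.0010229836361179622)])
```

View pics/c6.png

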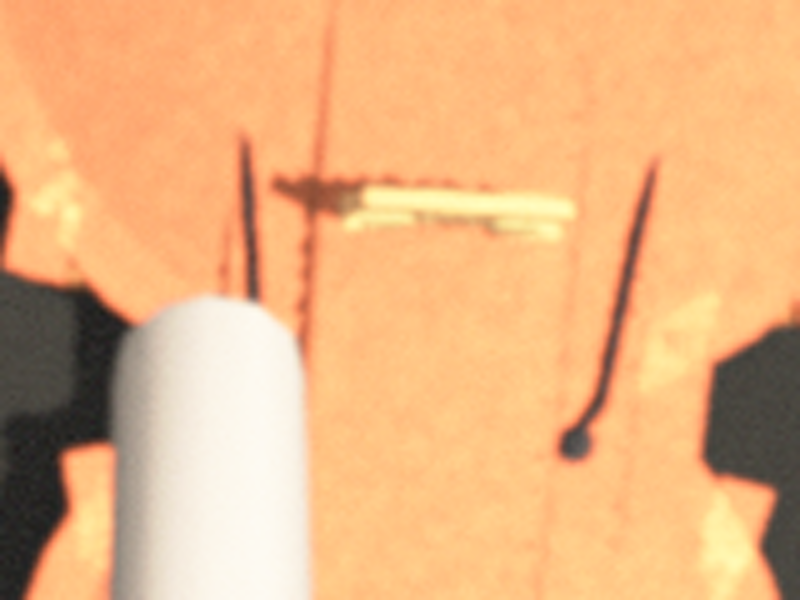

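>>> play_rows:
  linear:
    - [0.006,0.013,-0.01]
    - [0.006,0.02,-0.025]
    - [0.006,0.02,-0.025]
    - [0.003,0,-0.025]
    - [0,0,-0.02]
    - [0,0,0]
    - [0,0,0]
  turn: [-1.7,0,0,0,0,0,0]

```text
time: 10.22
tool_pos: [0.7446, 0.2805, 0.1975]
tool_rot: [0.001, -0.206, 0.979, 0.0]
contact_force: [0.2, 0.4, 0.1]
gripper_width: 0.274
grasp_force: 58.9
```

Run:
```python
from h import *
s=state();T=rot(s["tool_rot"]);t=np.array(s["tool_pos"]);print(s["time"],t,"yaw",np.degrees(np.arctan2(T[1,1],T[0,1])),s["contact_force"])
a=shot("side","s6.png");b=shot("wrist","w6.png");c=shot("scene","sc6.png");S=cam("scene");D=cam("side");W=cam("wrist")
th=np.radians(45.5);L=.117;ax=T@[np.sin(th),0,np.cos(th)];G=t+T@[0,0,-.019];F=np.array([.603,.221,.062])
lens=G+L*ax;print("lens",lens,"dist",np.linalg.norm(F-lens),"miss",np.linalg.norm(np.cross(F-lens,ax)))
for n,C in(("scene",S),("side",D),("wrist",W)):print(n,"lens",proj(C,lens).round(1),"tail",proj(C,lens-.157*ax).round(1),"foot",proj(C,F).round(1),"b60",proj(C,lens-.06*ax).round(1))
cr=lambda i,x,y:cv2.resize(i[y:y+90,x:x+90],(390,390),interpolation=cv2.INTER_CUBIC)
pl,ps=proj(S,lens),proj(D,lens);o=[max(0,int(v)-45) for v in(*pl,*ps)];print(o)
cv2.imwrite("pics/c7.png",np.hstack([cr(c,o[0],o[1]),cr(a,o[2],o[3])])[:,:,::-1])
```

```text
10.225 [0.74459005 0.28050483 0.1975032 ] yaw 113.7640041490863 [0.22628076 0.3969919  0.10236633]
lens [0.66831644 0.24689892 0.13436257] dist 0.10086294751363739 miss 0.0034601761047881553
scene lens [432.1 309.2] tail [466.3 354.1] foot [417.5 289.5] b60 [443.4 324.1]
side lens [262.8 104.9] tail [289.   49.2] foot [245.7 140.5] b60 [272.8  83.7]
wrist lens [281.   73.5] tail [280.3 425.1] foot [285.3 -42.5] b60 [280.8 174.3]
[387, 264, 217, 59]
```

View pics/c7.png

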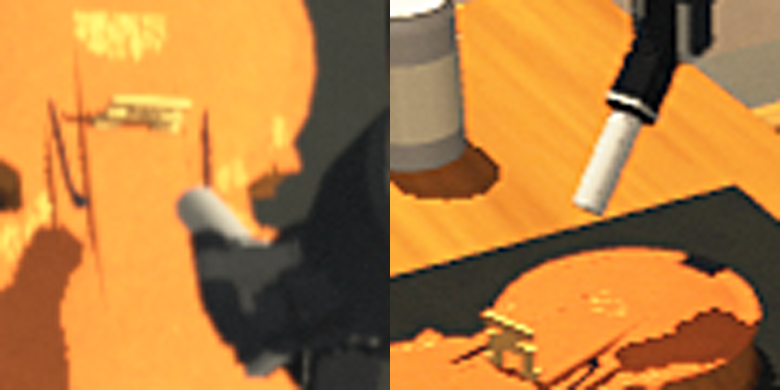

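>>> play_rows:
  linear:
    - [0,0.003,-0.001]
    - [0,0,0]
    - [0,0,0]
    - [0,0,0]
    - [0,0,0]
    - [0,0,0]
    - [0,0,0]
    - [0,0,0]
  turn: [0,0,0,0,0,0,0,0]

```text
time: 11.38
tool_pos: [0.7441, 0.284, 0.1953]
tool_rot: [-0.0, -0.206, 0.979, -0.0]
contact_force: [-0.2, 0.3, -0.6]
gripper_width: 0.273
grasp_force: 58.9
```

Run:
```python
from h import *
s=state();T=rot(s["tool_rot"]);t=np.array(s["tool_pos"]);print(s["time"],t)
b=shot("wrist","w7.png");a=shot("side","s7.png");c=shot("scene","sc7.png");S=cam("scene");D=cam("side")
th=np.radians(45.5);L=.117;ax=T@[np.sin(th),0,np.cos(th)];G=t+T@[0,0,-.019];F=np.array([.603,.221,.062]);lens=G+L*ax
def info(lens,ax):print("lens",lens,"dist",np.linalg.norm(F-lens),"miss",F-lens-ax*((F-lens)@ax),"slant",np.degrees(np.arccos(-ax[2])))
info(lens,ax)
# refine lens from axis pixels in side: white-nose mask -> principal line
p=proj(D,lens)
x0,y0=int(p[0])-25,int(p[1])-35
m=a[y0:y0+50,x0:x0+50].astype(int);w=(m.min(2)>110)&(m.max(2)-m.min(2)<45)
n,l,st,ce=cv2.connectedComponentsWithStats(w.astype(np.uint8));k=1+np.argmax(st[1:,4]);q=np.argwhere(l==k)[:,::-1]+[x0,y0]
vx,vy,cx,cy=cv2.fitLine(q.astype(np.float32),cv2.DIST_L2,0,.01,.01).ravel();print("side nose",len(q),q.mean(0),q[:,1].min(),q[:,1].max(),"dir",np.degrees(np.arctan2(vy,vx))%180)
d=proj(D,lens)-proj(D,lens-.06*ax);print("pred mid",proj(D,lens-.03*ax),"dir",np.degrees(np.arctan2(d[1],d[0]))%180,proj(D,lens))
for e in(40,45,50):
  A=T@[np.sin(np.radians(e)),0,np.cos(np.radians(e))];d=proj(D,lens)-proj(D,lens-.06*A);print(e,np.degrees(np.arctan2(d[1],d[0]))%180)
i=cv2.imread("pics/w7.png");print("wrist col 280 rows",[(r,int(i[r,280].min())) for r in list(range(44,72,2))+list(range(148,172,2))])
```

```text
11.375 [0.74408091 0.28399064 0.19530117]
lens [0.66772636 0.25031248 0.13229704] dist 0.09995196890374841 miss [ 0.00050087 -0.0005419  -0.00024381] slant 45.501542118478
side nose 124 [265.85483871  96.31451613] 85 107 dir 114.583275
pred mid [267.02500539  94.56973857] dir 115.22525565069259 [262.03676329 105.15817527]
40 111.9748587051068
45 114.92689985492376
50 117.94572312752355
wrist col 280 rows [(44, 129), (46, 134), (48, 126), (50, 127), (52, 125), (54, 126), (56, 127), (58, 154), (60, 218), (62, 223), (64, 224), (66, 226), (68, 228), (70, 227), (148, 235), (150, 235), (152, 198), (154, 66), (156, 42), (158, 95), (160, 227), (162, 233), (164, 231), (166, 136), (168, 49), (170, 40)]
```

>>> play_rows:
  linear:
    - [0,0,0]
    - [0,0,0]
    - [0,0,0]
    - [0,0,0]
    - [0,0,0]
    - [0,0,0]
    - [0,0,0]
    - [0,0,0]
  turn: [0,0,0,0,0,0,0,0]

```text
time: 12.52
tool_pos: [0.7441, 0.284, 0.1953]
tool_rot: [-0.0, -0.206, 0.979, -0.0]
contact_force: [0.1, -0.2, -0.5]
gripper_width: 0.269
grasp_force: 58.9
```

>>> play_rows:
  linear:
    - [0,0,0]
    - [0,0,0]
    - [0,0,0]
    - [0,0,0]
    - [0,0,0]
    - [0,0,0]
    - [0,0,0]
    - [0,0,0]
  turn: [0,0,0,0,0,0,0,0]

```text
time: 13.52
tool_pos: [0.7441, 0.284, 0.1953]
tool_rot: [-0.0, -0.206, 0.979, 0.0]
contact_force: [0.0, -0.7, -0.6]
gripper_width: 0.273
grasp_force: 58.9
```

```bash
python3 -c "
from plant import *
print(state()['time'],state()['tool_pos'],job_done())"
```

```text
the job is handed in; nothing more can be done
13.525 [0.74406627 0.28400637 0.19528371] None
```

I handed the job in at 13.5 s with the torch held steady for over two seconds at about 45° and about 10 cm from the bridge foot (aim good to about 3 mm); since the arm cannot tilt, I drew it straight up clear, then dipped the nose about 1 cm back into its empty socket to lever it over.

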